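# Lower the telescoping funnel stand one hole and set the funnel in its ring

## Task

The funnel stand is one hole too high for its beaker. Squeeze the red sprung button to unlock the tube, slide the tube down and let the button spring out with a click in the very next hole, gently, without forcing the locked tube. Then take the blue funnel from the wooden rack and leave it seated upright in the stand's ring, its stem inside the beaker, and leave everything else where it stands.

Things in the scene. Friction and masses are not known exactly. Their poses are not given: they have to be found in the camera images.
- stand: Fixed white slab of the funnel stand, 120 (x) x 240 (y) x 15 mm, origin at the centre of its underside, z up. An upright steel post of 18 mm diameter with black holes stands on it at (0, -45) mm of this frame, up to 167 mm high; the tube telescopes over it from above. The ring is held over (0, +40) mm.
- tube (a joint): How far the tube has slid down its post, m: 0 at the start (locked), down positive, end 0.092. It starts in a slot: locked, it can still slide up to 26 mm. The next hole is 38 to 62 mm below the start (each stand differs; felt as a dead stop, 1.5 mm play either way), the one after 38 mm lower. From 27 to 35 mm down the tube is past the slot and short of the next hole.
- button (a joint): How far the red button is pressed in, m: 0 = sprung out (pin in a hole), 0.0065 = fully pressed (unlocked), about 0.005 while its pin rides on the post between holes. Spring 5 N at rest, 9 N fully pressed. Let go between holes, it stays in and springs out by itself when a hole comes oppopoint the pin.
- button_face (a point): Centre of the red button's flat face, 18 mm wide, 26 high, facing the stand's +x; 30.5 mm from the tube axis when out, 24 pressed. It travels with the tube, 24 mm below the cap's top, in a black housing 22.5 mm out from the axis. The tube's bare back lies 13 mm from the axis: pinch button and back together from above, closing along the stand's x, with 20 to 40 N.
- tube_cap (a point): Centre of the top of the tube's flat black cap, 29 mm in diameter, on the tube axis, 259 mm above the bench at the start; a place to push down on. The tube is 26 mm in diameter, 0.3 kg with its ring, and cannot turn. Friction keeps the unlocked tube from falling; sliding it down takes 3 to 7 N. At the start its lower end is 140 mm above the bench.
- ring_seat (a point): Centre of the dark steel ring, in the plane of its top edge; inner diameter 36 mm, outer 46, 8 mm high. The tube carries it on an arm, 85 mm from the tube axis towards the stand's +y and 74 mm below the cap's top; 185 mm above the bench at the start.
- pin: Hidden steel locking pin, 8 mm, inside the tube 80 mm below the button; it carries the load when the locked tube is pushed. More than 35 N on it spoils it.
- beaker: Loose glass beaker, 66 mm in diameter at the rim, 80 mm high, standing on the slab under the ring; origin at the centre of its underside.
- rack: Fixed wooden funnel rack: base 90 x 110 x 12 mm, a ring like the stand's (inner diameter 36, outer 46 mm), its top edge 95 mm above the bench, on two posts at the rack's y = +42 and -42 mm. Origin at the centre of the base's underside.
- funnel: Loose blue plastic funnel, 45 g, at first upright in the rack's ring. Origin on its axis where the cone is 36 mm in diameter (the ring's top edge when seated); z up. Cone widens to 52 mm at +14 mm, then an upright rim band, 52 mm outer diameter, +14 to +30 mm, the place to grip. Below: cone to 10 mm at -22.5, stem to -67.5 mm. Seated, its origin lies at ring_seat.
- weigh_jar: Small glass jar with a black lid, 28 mm in diameter, 35 mm high, on the slab beside the post; leave alone. Origin under its centre.
- dye_bottle: Green glass bottle, 44 mm in diameter, 85 mm high; leave alone. Origin under its centre.
- drop_bottle: Amber dropping bottle, 38 mm in diameter, 75 mm high; leave alone. Origin under its centre.
- check_weight: Brass check weight with a knob, 26 mm in diameter, 40 mm high; leave alone. Origin under its centre.
Not all that is in view belongs to the job. What is shaped like the beaker but black is not meant. Of the things that look like the funnel, the smaller one is meant.

How it is judged:
By the outcome, as a careful person would: the job done as asked, in the order asked, and still so for the second after the job is handed in, with the robot touching nothing.
It also fails if it takes over 64 s, if anything falls off the work surface, if the arm or the gripper's body presses on something with over 40 N, if the wrist force passes 120 N, or if a joint passes its speed limit or range.

## Robot

A 6-joint arm with a two-finger parallel gripper is mounted at the origin on the work surface. World frame = base frame: x ahead of the robot, y to its left, z up, the work surface at z = 0. Lengths are in m, angles in rad, forces in N, time in s.
With the tool pointing down it reaches from about 0.425 to 0.95 m from the base axis. Payload 3.5 kg.
Tool frame: the origin (TCP) lies between the finger pads; the fingertips stand 22 mm ahead of it and the grasp point (between the pads) lies 3 mm ahead of it (ctrl.nose_length is the z of the fingertips in the tool frame, in m); z points along the fingers, y is the line along which they close (so a half turn about z gives the same grasp; the last joint's range is limited). The gripper opens to 85 mm and grips with 20 to 120 N. Pads are 22 mm wide; open, the fingers measure 114 mm over their backs; the gripper's body (76 mm by 85 mm) begins 54 mm behind the grasp point. The pads swing forward as they close: fully open they stand 13 mm farther back than shut.
Start: joints at [1.016, 0.286, 1.577, -0, 1.279, -0.15], TCP at [0.266, 0.62, 0.253] pointing down, gripper open.
Joint ranges: [-2.77, 2.77], [-0.9, 2.22], [0.21, 2.48], [-1.53, 4.67], [0.24, 2.81], [-2.84, 2.84]. Speed limits (rad/s): [2.79, 2.79, 3.14, 3.14, 3.14, 3.14].

## Interface

Orientations are given as a unit quaternion [x, y, z, w].
In Python, from plant import ctrl gives the robot as it stands. The module is installed in compiled form; this text tells all that it offers.
- The arm moves only by the tool send_rows, never from a script. Its argument "rows" is text: rows parted by semicolons, each of 7 numbers parted by spaces: the turn, a rotation vector about the tool's x, y, z in degrees, then the shift along the tool's x, y, z in mm, then the opening, from -1 (shut) to 1 (fully open). A call has 1 to 8 rows; each row is the pose to reach, as a shift and turn from the pose commanded when the call began, along the tool's axes at that moment; what a row does not reach only later rows make up. A row lasts 1/8 s, in which the tool goes at most 62.5 mm and 10.7 degrees, less where a joint would pass 70% of its speed; a pose out of reach is approached as far as the arm can. A call with a gripper value outside its range is refused whole. The fingers move at their own pace and stop on an object; "grip_force" is the grip in N (left out, the last holds). Time passes only in rows, so rows that repeat a pose let the fingers close. It gives the time, the measured TCP pose, the force, the opening and the grip force at its end, in the units of the state.
- ctrl.get_state(): the state, without advancing time (a new reading comes with each control period).
- ctrl.read_camera(name): name is "side" or "top" or "wrist"; returns a dict with "color" (420x560x3 uint8, red, green, blue), "fx", "fy", "cx", "cy" (pixels), "D" ([k1, k2, p1, p2, k3] as OpenCV has them; the pictures are not rectified), "extrinsics" (4x4, takes a point from world to camera coordinates). Camera axes: x right, y down, z forward; pixel columns grow to the right and rows downward; lengths in m; the calibration is good to about 2 mm. A picture is of the moment at which its call begins. There is no depth.
- ctrl.sign_off(): hands the job in; it is judged then, once.
Trained networks look in a picture, given as the dict that the camera call returned (one of the last four; its "shot" number tells which), for a name from the list of things; names that differ only in an ending like _2 or _b are one class to them, and where a whole thing is asked for, a point or a joint stands for the part that bears it (a point fixed in the world has none). Each returns a list of dicts, best first, with "p" (0 to 1); they miss things now and then, are a little off and sometimes report something else, mostly with a low value. They report only what shows in the picture. A call takes as long as a camera call. They do not tell look-alikes from the thing itself.
- ctrl.look_for(picture, target): "position" ([x, y, z] in m, in the coordinates of the camera as it stood for that picture, good to about 4 mm: the middle of the surface that is visible of it).
The state is a dict: "time": time; "qpos": joint angles; "dq": joint speeds; "joint_efforts": joint torques, N m; "eef_pos": TCP position; "tcp_rot": TCP orientation; "contact_force": force on the tool from outside, world axes, zero at the start; "wrist_torque": the same for the moment, N m; "opening": opening from 0.0 (shut) to 1.0 (fully open); "finger_force": force on a finger pad.
Only numpy, scipy, OpenCV 4.12 (cv2) and the standard library are available. Lean on these libraries where they do the work, as an engineer would, in place of code of your own. Each camera call takes 0.05 s, during which the arm holds its last target. There are 200 camera calls.

## Working session

There is one attempt and no reset: what is moved stays moved. The work goes in short steps, Python scripts to look and compute and a tool call to move; the robot and the scene stay as the last step left them, time stands still between calls to the robot, and variables do not carry over. Pictures are saved under pics/ and viewed, at most 11 in all, crops included, and the job is handed in when it is done.

Besides the shell and the picture viewer there is one more tool, called in YAML: its name, and indented under it one key for each argument. send_rows: Moves the arm, as the interface text tells. Its arguments: {"type":"object","properties":{"rows":{"type":"string"},"grip_force":{"type":"number"}},"required":["rows"]}

```bash
mkdir -p pics; cat > h.py <<'E'
import numpy as np, cv2
from plant import ctrl
from scipy.spatial.transform import Rotation as R
def cam(n): return ctrl.read_camera(n)
def save(p,f,crop=None,s=1):
    im=p["color"][:,:,::-1]
    if crop: x0,y0,x1,y1=crop; im=im[y0:y1,x0:x1]
    cv2.imwrite("pics/"+f,cv2.resize(im,None,fx=s,fy=s,interpolation=cv2.INTER_CUBIC))
def w(p,pc):
    E=np.array(p["extrinsics"]); return E[:3,:3].T@(np.array(pc)-E[:3,3])
def K(p): return np.array([[p["fx"],0,p["cx"]],[0,p["fy"],p["cy"]],[0,0,1.]])
def pix(p,P):
    E=np.array(p["extrinsics"]); return cv2.projectPoints(np.array(P,float).reshape(-1,3),cv2.Rodrigues(E[:3,:3])[0],E[:3,3],K(p),np.array(p["D"],float))[0].reshape(-1,2)
def ray(p,uv,z):
    E=np.array(p["extrinsics"]); n=cv2.undistortPoints(np.array([[uv]],float),K(p),np.array(p["D"],float))[0,0]
    d=E[:3,:3].T@np.array([n[0],n[1],1]); c=-E[:3,:3].T@E[:3,3]; return c+d*(z-c[2])/d[2]
def find(p,names,pmin=.2):
    for n in names:
        for r in ctrl.look_for(p,n):
            if r["p"]>pmin:
                P=w(p,r["position"]); print(n,round(r["p"],2),P.round(3),pix(p,P)[0].round(0))
def st():
    s=ctrl.get_state()
    for k in ("time","eef_pos","tcp_rot","contact_force","opening","finger_force","qpos"): print(k,np.round(s[k],4))
    return s
E
python3 - <<'E'
from h import *
names=["stand","tube","button","button_face","tube_cap","ring_seat","beaker","rack","funnel","weigh_jar","dye_bottle","drop_bottle","check_weight"]
ims=[]
for c in("side","top"):
    p=cam(c); print(c); find(p,names); ims.append(p); save(p,c+"0.png")
st()
E
```

```text
side
stand 0.9 [ 0.55  -0.247  0.017] [361. 306.]
tube 0.86 [ 0.555 -0.255  0.187] [375. 243.]
tube 0.59 [0.493 0.177 0.017] [216. 221.]
tube 0.53 [ 0.552 -0.014  0.026] [285. 246.]
button_face 0.55 [ 0.535 -0.31   0.048] [382. 317.]
tube_cap 0.66 [ 0.56  -0.248  0.187] [374. 240.]
ring_seat 0.56 [ 0.558 -0.252  0.192] [375. 240.]
beaker 0.94 [ 0.404 -0.178  0.055] [284. 311.]
beaker 0.61 [ 0.553 -0.171  0.067] [336. 268.]
rack 0.43 [ 0.553 -0.016  0.023] [286. 247.]
funnel 0.96 [0.502 0.194 0.114] [212. 185.]
funnel 0.57 [0.645 0.253 0.119] [244. 154.]
weigh_jar 0.79 [ 0.532 -0.309  0.049] [381. 318.]
dye_bottle 0.76 [ 0.673 -0.003  0.044] [319. 216.]
check_weight 0.55 [ 0.552 -0.017  0.025] [286. 247.]
top
stand 0.66 [ 0.553 -0.219  0.015] [362. 229.]
stand 0.26 [0.498 0.179 0.011] [178. 253.]
tube 0.7 [ 0.566 -0.239  0.202] [398. 206.]
button_face 0.63 [ 0.591 -0.239  0.251] [407. 184.]
tube_cap 0.79 [ 0.565 -0.235  0.204] [396. 206.]
ring_seat 0.96 [ 0.561 -0.237  0.21 ] [398. 208.]
beaker 0.67 [ 0.404 -0.183  0.032] [349. 300.]
beaker 0.62 [ 0.56  -0.17   0.054] [343. 223.]
rack 0.58 [0.497 0.181 0.011] [177. 253.]
funnel 0.89 [0.514 0.206 0.109] [151. 239.]
funnel 0.63 [0.653 0.263 0.117] [127. 168.]
weigh_jar 0.76 [ 0.541 -0.301  0.053] [406. 233.]
weigh_jar 0.57 [ 0.554 -0.219  0.014] [362. 229.]
dye_bottle 0.72 [0.683 0.006 0.061] [259. 164.]
dye_bottle 0.58 [ 0.538 -0.303  0.051] [407. 235.]
drop_bottle 0.8 [ 0.46  -0.006  0.05 ] [262. 271.]
check_weight 0.43 [ 0.559 -0.004  0.03 ] [263. 224.]
time 1.4
eef_pos [0.2658 0.6205 0.2534]
tcp_rot [ 0.201   0.9796  0.     -0.    ]
contact_force [-0.185  -1.1636  0.3028]
opening 1.0031
finger_force 0.0
qpos [ 1.016   0.2863  1.5767  0.      1.2786 -0.15  ]
```

View pics/side0.png

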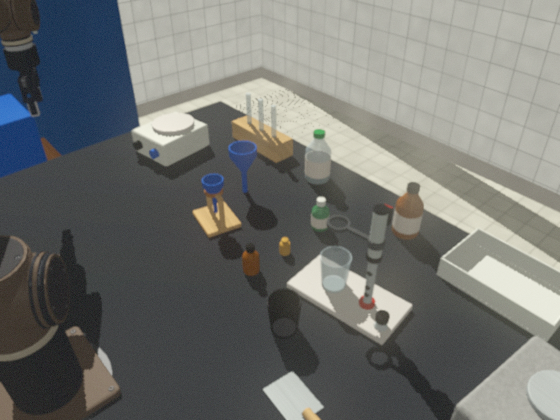

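View pics/top0.png

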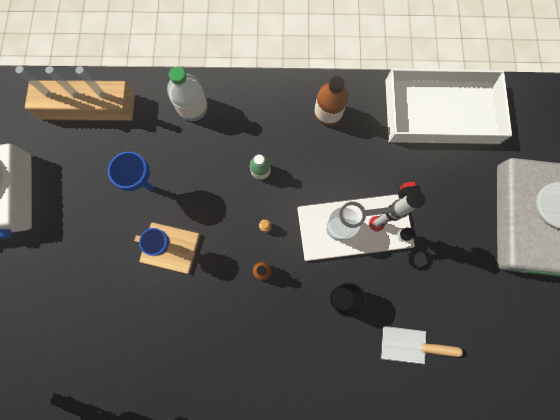

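The side view shows the stand at (350,295), with its ring at (340,223) and red button at (389,207). The small funnel in the rack is at (213,185) and the big one at (243,160). In the top view the ring is at (351,215), the cap at (413,197), the button at (408,188), the beaker at (343,223) and the weigh jar at (406,235).

Look-alikes, in top-view pixels:
- **Funnel:** the small one in the rack at (153,241) or the big one at (129,171). I choose the small one.
- **Beaker:** the clear one at (343,223) or the black one at (347,299). I choose the clear one.
- **Red parts:** the button at (408,188) or the red collar at the post foot (376,223). I choose the button, under the cap.

```bash
python3 - <<'E'
from h import *
p=cam("top"); q=cam("side")
a=p["color"][165:275,290:440][:,:,::-1]; b=q["color"][190:350,280:420][:,:,::-1]
f=p["color"][200:280,115:215][:,:,::-1]
A=cv2.resize(a,(600,440),interpolation=2)[:, :480]; 
c=np.zeros((600,800,3),np.uint8)
c[:330,:450]=cv2.resize(a,(450,330),interpolation=2); c[:400,455:800]=cv2.resize(b,None,fx=2.46,fy=2.5,interpolation=2)[:, :345]
c[340:580,:300]=cv2.resize(f,(300,240),interpolation=2)
cv2.imwrite("pics/crop1.png",c)
# slab
g=p["color"].astype(int); m=((g.min(2)>150)).astype(np.uint8); m[:190]=0;m[265:]=0;m[:,:290]=0;m[:,425:]=0
n,l,s,_=cv2.connectedComponentsWithStats(m); k=1+s[1:,4].argmax()
r=cv2.minAreaRect(np.argwhere(l==k)[:,::-1].astype(np.float32)); bx=cv2.boxPoints(r); print(bx)
W=np.array([ray(p,x,.015) for x in bx]); print(W.round(4),W.mean(0).round(4)); 
for i in range(4): d=W[(i+1)%4]-W[i]; print(np.linalg.norm(d),np.degrees(np.arctan2(d[1],d[0])))
# blue small funnel, red, black cap
for nm,P in(("top",p),("side",q)):
    h=cv2.cvtColor(P["color"],cv2.COLOR_RGB2HSV)
    for col,mm in(("blue",cv2.inRange(h,(105,120,50),(130,255,255))),("red",cv2.inRange(h,(0,170,90),(5,255,255))|cv2.inRange(h,(172,170,90),(180,255,255)))):
        n,l,s,ce=cv2.connectedComponentsWithStats(mm)
        for i in range(1,n):
            if s[i,4]>12: print(nm,col,s[i],ce[i].round(1))
    print(pix(P,[[.565,-.25,.259],[.565,-.165,.185]]).round(1))
E
```

```text
Traceback (most recent call last):
ValueError: could not broadcast input array from shape (400,344,3) into shape (400,345,3)
```

```bash
python3 - <<'E'
from h import *
p=cam("top"); q=cam("side")
a=p["color"][165:275,290:440][:,:,::-1]; b=q["color"][190:350,280:420][:,:,::-1]
f=p["color"][200:280,115:215][:,:,::-1]
c=np.zeros((600,800,3),np.uint8)
c[:330,:450]=cv2.resize(a,(450,330),interpolation=2); c[:390,455:796]=cv2.resize(b,(341,390),interpolation=2)
c[340:580,:300]=cv2.resize(f,(300,240),interpolation=2)
cv2.imwrite("pics/crop1.png",c)
# slab
g=p["color"].astype(int); m=((g.min(2)>150)).astype(np.uint8); m[:190]=0;m[265:]=0;m[:,:290]=0;m[:,425:]=0
n,l,s,_=cv2.connectedComponentsWithStats(m); k=1+s[1:,4].argmax()
r=cv2.minAreaRect(np.argwhere(l==k)[:,::-1].astype(np.float32)); bx=cv2.boxPoints(r); print(bx)
W=np.array([ray(p,x,.015) for x in bx]); print(W.round(4),W.mean(0).round(4)); 
for i in range(4): d=W[(i+1)%4]-W[i]; print(np.linalg.norm(d),np.degrees(np.arctan2(d[1],d[0])))
# blue small funnel, red, black cap
for nm,P in(("top",p),("side",q)):
    h=cv2.cvtColor(P["color"],cv2.COLOR_RGB2HSV)
    for col,mm in(("blue",cv2.inRange(h,(105,120,50),(130,255,255))),("red",cv2.inRange(h,(0,170,90),(5,255,255))|cv2.inRange(h,(172,170,90),(180,255,255)))):
        n,l,s,ce=cv2.connectedComponentsWithStats(mm)
        for i in range(1,n):
            if s[i,4]>12: print(nm,col,s[i],ce[i].round(1))
    print(pix(P,[[.565,-.25,.259],[.565,-.165,.185]]).round(1))
E
```

```text
[[296.67203 206.42355]
 [397.56503 193.58261]
 [404.4398  247.59854]
 [303.54678 260.43948]]
[[ 0.6022 -0.0765  0.015 ]
 [ 0.6343 -0.3003  0.015 ]
 [ 0.5147 -0.3088  0.015 ]
 [ 0.4846 -0.0914  0.015 ]] [ 0.5589 -0.1942  0.015 ]
0.22607496708676447 -81.82820706268915
0.11988151132054495 -175.9441810477383
0.2193910019463122 97.89552657925263
0.11852998792424406 7.244596580744107
top blue [ 108  151   45   40 1321] [128.9 171.3]
top blue [  0 229  11  10  93] [  4.9 233.6]
top blue [139 228  29  27 605] [152.8 241.4]
top red [400 182  16   7  57] [407.7 184.4]
top red [370 216   9   8  27] [372.9 219.2]
[[416.3 198.9]
 [352.5 207.8]]
side blue [    0     0   134   178 15381] [66.3 84. ]
side blue [27 93  4  5 16] [28.4 94.8]
side blue [228 141  28  24 206] [237.4 151.5]
side blue [150 149   8   9  44] [153.2 153. ]
side blue [240 164   8  29 100] [244.  178.5]
side blue [202 174  22  19 323] [212.4 182.4]
side blue [213 199   3  12  19] [214.5 203.3]
[[381.3 207.9]
 [342.3 219.1]]
```

View pics/crop1.png

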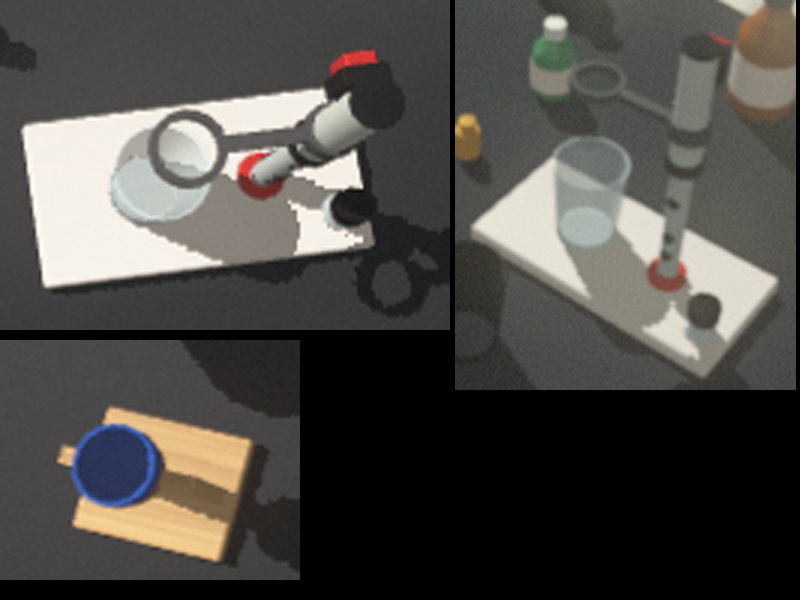

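The crop confirms the choice. The stand has its ring towards world +y and the button towards world +x, and the small blue funnel sits in the rack. Next I fit the poses.

```bash
cat > fit.py <<'E'
from h import *
from scipy.optimize import least_squares
p=cam("top"); q=cam("side")
C=lambda x,y,s,ox,oy:((x+.5)/s-.5+ox,(y+.5)/s-.5+oy)
def T(P,v): c,s=np.cos(v[2]),np.sin(v[2]); P=np.array(P,float); return np.c_[v[0]+c*P[:,0]-s*P[:,1],v[1]+s*P[:,0]+c*P[:,1],P[:,2]]
pts=[[.06,.12,.015],[-.06,.12,.015],[-.06,-.12,.015],[0,-.045,.259],[0,.04,.185]]
top=[C(23,128,3,290,165),C(45,287,3,290,165),C(374,247,3,290,165),C(378,102,3,290,165),C(187,149,3,290,165)]
sp=[[.06,.12,.015],[-.06,.12,.015],[-.06,-.12,.015],[.06,-.12,.015],[0,-.045,.259],[0,.04,.185]]
S=lambda x,y:C(x-455,y,2.436,280,190)
side=[S(558,157),S(472,230),S(704,377),S(777,283),S(699,46),S(600,79)]
def res(v): return np.r_[(pix(p,T(pts,v))-top).ravel(),(pix(q,T(sp,v))-side).ravel()]
r=least_squares(res,[.56,-.2,0],loss="soft_l1"); print("stand",r.x.round(4),np.degrees(r.x[2]),res(r.x).round(1))
print("cap, ring, button", T([[0,-.045,.259],[0,.04,.185],[.0305,-.045,.235]],r.x).round(4))
F=lambda x,y:C(x,y-340,3,115,200)
rk=[F(108,407),F(250,438),F(220,561),F(75,526)]
W=np.array([ray(p,u,.012) for u in rk]); print("rack",W.round(3),W.mean(0))
print("funnel top",ray(p,(152.8,241.4),.125), ray(q,(212.4,182.5),.117))
s=ctrl.get_state(); print(R.from_quat(s["tcp_rot"]).as_matrix().round(3))
E
python3 fit.py
```

```text
stand [ 0.5584 -0.2052  0.1253] 7.181982499845465 [ 0.3 -1.2 -0.1  0.5  0.8  1.1  0.6  0.9  1.   0.1 -1.7 -0.6 -0.6 -2.2
 -0.  -3.3  1.1 -1.   1.1 -0.5 -0.9 -0.5]
cap, ring, button [[ 0.564  -0.2499  0.259 ]
 [ 0.5534 -0.1655  0.185 ]
 [ 0.5942 -0.2461  0.235 ]]
rack [[0.564 0.243 0.012]
 [0.542 0.138 0.012]
 [0.454 0.154 0.012]
 [0.477 0.259 0.012]] [0.50934228 0.19851141 0.012     ]
funnel top [0.50844018 0.19790619 0.125     ] [0.50595164 0.1960242  0.117     ]
[[-0.919  0.394 -0.   ]
 [ 0.394  0.919 -0.   ]
 [ 0.    -0.    -1.   ]]
```

send_rows:
  rows: "0 0 15 -40 -30 -50 1;0 0 22 -90 -75 -87 1;0 0 30 -140 -115 -87 1;0 0 37 -190 -157 -87 1;0 0 45 -240 -200 -87 1;0 0 52 -290 -240 -87 1;0 0 59.6 -335 -280 -87 1;0 0 59.6 -362 -302 -87 1"
  grip_force: 30

```text
time: 2.7
eef_pos: [0.4801, 0.1984, 0.3407]
tcp_rot: [0.662, 0.75, 0.0, 0.0]
contact_force: [0.4, 0.1, -0.5]
opening: 1.001
finger_force: 0.0
```

send_rows:
  rows: "0 0 0 -57 4 0 1;0 0 0 -114 8 0 1;0 0 0 -171 12 0 1;0 0 0 -228 16 0 1;0 0 0 -285 20 0 1;0 0 0 -342 25 0 1;0 0 0 -400 29 0 1;0 0 0 -455 33 0 1"

```text
time: 3.7
eef_pos: [0.5695, -0.249, 0.3405]
tcp_rot: [0.661, 0.75, 0.0, 0.0]
contact_force: [0.1, -0.2, 0.8]
opening: 1.0
finger_force: 0.0
```

```bash
python3 - <<'E'
from h import *
p=cam("wrist"); save(p,"w1.png"); find(p,["tube_cap","button_face","ring_seat"])
st(); print(pix(p,[[.564,-.2499,.259],[.5942,-.2461,.235],[.5534,-.1655,.185]]))
E
```

```text
tube_cap 0.86 [ 0.563 -0.237  0.233] [271. 198.]
button_face 0.68 [ 0.591 -0.246  0.248] [307. 218.]
ring_seat 0.55 [ 0.564 -0.241  0.225] [273. 200.]
time 3.9
eef_pos [ 0.5692 -0.2478  0.3398]
tcp_rot [ 6.620e-01  7.495e-01  1.000e-04 -6.000e-04]
contact_force [-0.4125 -0.8698  0.5825]
opening 1.0036
finger_force 0.0
qpos [-5.7400e-01  1.1590e-01  1.6178e+00  5.0000e-04  1.4090e+00 -6.9790e-01]
[[270.25277402 224.92692313]
 [309.79582734 214.18513308]
 [271.58013787 102.46279515]]
```

View pics/w1.png

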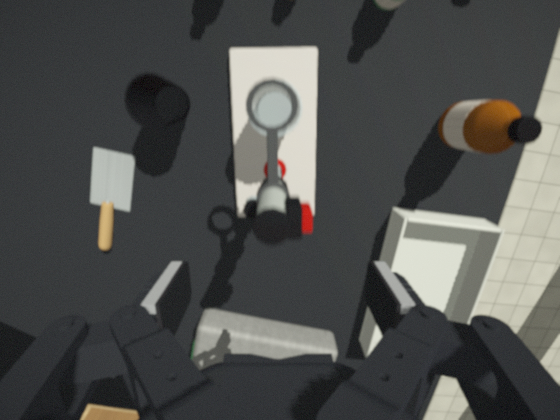

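The wrist view shows the cap at (272,225), the red button at (307,218) and the ring at (273,107). The fit predicted (270,225) for the cap, so the alignment is within about 1 mm. I'll go down and pinch.

send_rows:
  rows: "0 0 0 0 1 40 1;0 0 0 0 1 75 1;0 0 0 0 1 95 1;0 0 0 0 1 104 1;0 0 0 0 1 104 1"

```text
time: 4.53
eef_pos: [0.5707, -0.2465, 0.2368]
tcp_rot: [0.661, 0.75, 0.0, 0.0]
contact_force: [-0.1, 0.4, -0.3]
opening: 0.999
finger_force: 0.0
```

send_rows:
  rows: "0 0 0 0 0 0 0.3;0 0 0 0 0 0 0;0 0 0 0 0 0 -0.3;0 0 0 0 0 0 -0.6;0 0 0 0 0 0 -1;0 0 0 0 0 0 -1"
  grip_force: 30

```text
time: 5.28
eef_pos: [0.5701, -0.2474, 0.2374]
tcp_rot: [0.661, 0.75, -0.0, 0.0]
contact_force: [-4.7, -0.1, 3.1]
opening: 0.431
finger_force: 29.6
```

```bash
python3 - <<'E'
from h import *
p=cam("wrist"); save(p,"w2.png"); s=st(); print(s["wrist_torque"])
q=cam("side"); save(q,"s2.png",(330,180,420,320),4)
E
```

```text
time 5.325
eef_pos [ 0.5701 -0.2474  0.2374]
tcp_rot [ 6.613e-01  7.501e-01 -4.000e-04  3.000e-04]
contact_force [-5.4431 -0.4822  4.2076]
opening 0.4283
finger_force 29.5921
qpos [-5.7220e-01  1.8300e-01  1.7294e+00 -1.0000e-03  1.2287e+00 -6.9740e-01]
[0.02883817 0.07383174 0.08542157]
```

send_rows:
  rows: "0 0 0 0 0 2 -1;0 0 0 0 0 5 -1;0 0 0 0 0 8 -1;0 0 0 0 0 10 -1"

```text
time: 5.88
eef_pos: [0.5701, -0.2474, 0.2272]
tcp_rot: [0.661, 0.75, -0.0, 0.0]
contact_force: [-5.4, -0.5, 3.2]
opening: 0.437
finger_force: 29.7
```

send_rows:
  rows: "0 0 0 0 0 4 -1;0 0 0 0 0 8 -1;0 0 0 0 0 12 -1;0 0 0 0 0 16 -1;0 0 0 0 0 19 -1;0 0 0 0 0 21 -1;0 0 0 0 0 21 -1"

```text
time: 6.75
eef_pos: [0.5701, -0.2474, 0.2057]
tcp_rot: [0.661, 0.75, -0.0, 0.0]
contact_force: [-4.9, -1.4, 3.2]
opening: 0.431
finger_force: 29.9
```

```bash
python3 - <<'E'
from h import *
q=cam("side");save(q,"s3.png",(330,180,430,320),4)
find(q,["tube_cap","button_face","ring_seat"])
st()
E
```

```text
tube_cap 0.55 [ 0.56  -0.254  0.153] [374. 256.]
time 6.95
eef_pos [ 0.5701 -0.2474  0.2057]
tcp_rot [ 6.613e-01  7.501e-01 -5.000e-04  1.000e-04]
contact_force [-4.8573 -2.0749  2.7489]
opening 0.4357
finger_force 29.9008
qpos [-5.7210e-01  2.1200e-01  1.7558e+00 -1.0000e-03  1.1736e+00 -6.9730e-01]
```

View pics/s3.png

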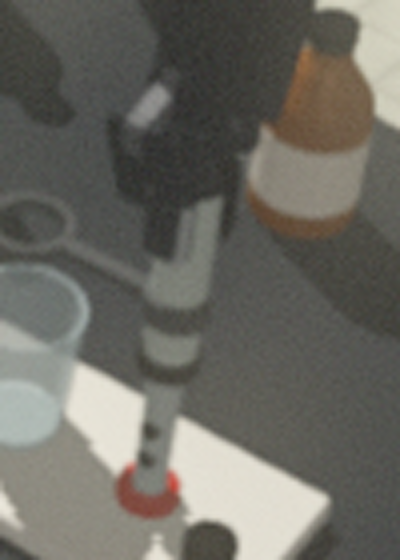

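The side crop shows the gripper round the cap, with the ring now at about full-frame (339,235), against 222 before. So the tube moved with the grip. I'll let go and lift.

send_rows:
  rows: "0 0 0 0 0 0 -0.1;0 0 0 0 0 0 0.3;0 0 0 0 0 0 0.7;0 0 0 0 0 0 1;0 0 0 0 0 0 1;0 0 0 0 0 -40 1;0 0 0 0 0 -75 1;0 0 0 0 0 -75 1"

```text
time: 7.95
eef_pos: [0.572, -0.2477, 0.2847]
tcp_rot: [0.661, 0.75, 0.001, 0.004]
contact_force: [-0.3, -0.1, 0.3]
opening: 0.999
finger_force: 0.0
```

```bash
python3 - <<'E'
from h import *
st(); q=cam("side")
for d in(0,.02,.03,.04): print(d,pix(q,[[.564,-.2499,.259-d],[.5534,-.1655,.185-d]]).round(1).tolist())
save(q,"s4.png",(320,190,420,330),4)
E
```

```text
time 7.95
eef_pos [ 0.572  -0.2477  0.2847]
tcp_rot [6.612e-01 7.502e-01 6.000e-04 3.900e-03]
contact_force [-0.2838 -0.1102  0.3009]
opening 0.9986
finger_force 0.0
qpos [-5.7140e-01  1.4760e-01  1.6821e+00  1.0000e-04  1.3039e+00 -6.9720e-01]
0 [[380.9, 208.1], [338.4, 221.7]]
0.02 [[379.6, 217.2], [337.7, 229.7]]
0.03 [[378.9, 221.6], [337.3, 233.7]]
0.04 [[378.2, 226.0], [337.0, 237.6]]
```

View pics/s4.png

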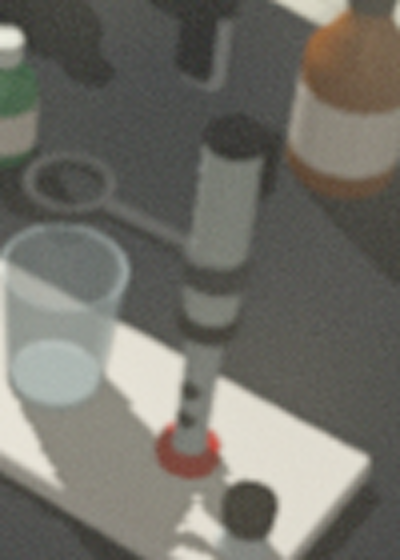

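The side crop shows the ring at (337,236) and the cap at (379,224), so the tube is about 32 mm down and free. Next I push the cap with shut fingers.

send_rows:
  rows: "0 0 0 -1 -6 0 -1;0 0 0 -1 -6.5 0 -1;0 0 0 -1 -6.5 0 -1;0 0 0 -1 -6.5 0 -1;0 0 0 -1 -6.5 0 -1;0 0 0 -1 -6.5 15 -1;0 0 0 -1 -6.5 28 -1;0 0 0 -1 -6.5 30 -1"

```text
time: 9.0
eef_pos: [0.5634, -0.2482, 0.2481]
tcp_rot: [0.661, 0.75, -0.0, -0.002]
contact_force: [0.5, -0.2, -0.2]
opening: -0.001
finger_force: 0.0
```

send_rows:
  rows: "0 0 0 0 0 1 -1;0 0 0 0 0 2 -1;0 0 0 0 0 3 -1;0 0 0 0 0 4 -1"

```text
time: 9.5
eef_pos: [0.5643, -0.2488, 0.2477]
tcp_rot: [0.661, 0.75, 0.0, 0.0]
contact_force: [-2.2, 1.2, 7.0]
opening: -0.001
finger_force: 3.2
```

send_rows:
  rows: "0 0 0 0 0 1 -1;0 0 0 0 0 2 -1;0 0 0 0 0 3 -1"

```text
time: 9.88
eef_pos: [0.5643, -0.2488, 0.2461]
tcp_rot: [0.661, 0.75, -0.0, 0.001]
contact_force: [-2.9, 2.2, 8.7]
opening: 0.001
finger_force: 4.0
```

send_rows:
  rows: "0 0 0 0 0 1 -1;0 0 0 0 0 2 -1;0 0 0 0 0 2 -1"

```text
time: 10.25
eef_pos: [0.5643, -0.2488, 0.2439]
tcp_rot: [0.661, 0.75, 0.0, 0.001]
contact_force: [-3.6, 2.1, 6.7]
opening: -0.0
finger_force: 3.7
```

send_rows:
  rows: "0 0 0 0 0 1 -1;0 0 0 0 0 2 -1;0 0 0 0 0 3 -1"

```text
time: 10.62
eef_pos: [0.5643, -0.2488, 0.2411]
tcp_rot: [0.661, 0.75, -0.0, 0.001]
contact_force: [-3.4, 1.9, 7.3]
opening: -0.004
finger_force: 4.0
```

send_rows:
  rows: "0 0 0 0 0 1 -1;0 0 0 0 0 2 -1;0 0 0 0 0 3 -1"

```text
time: 11.0
eef_pos: [0.5643, -0.2488, 0.2379]
tcp_rot: [0.661, 0.75, -0.0, 0.001]
contact_force: [-4.0, 1.5, 7.1]
opening: 0.0
finger_force: 3.8
```

send_rows:
  rows: "0 0 0 0 0 1 -1;0 0 0 0 0 2 -1;0 0 0 0 0 3 -1"

```text
time: 11.38
eef_pos: [0.5643, -0.2488, 0.2345]
tcp_rot: [0.661, 0.75, 0.0, 0.001]
contact_force: [-1.0, 0.5, 4.0]
opening: 0.002
finger_force: 1.8
```

send_rows:
  rows: "0 0 0 0 0 1 -1;0 0 0 0 0 2 -1"

```text
time: 11.62
eef_pos: [0.5644, -0.2488, 0.2315]
tcp_rot: [0.661, 0.75, 0.0, 0.001]
contact_force: [-2.8, 1.8, 8.3]
opening: -0.001
finger_force: 4.4
```

send_rows:
  rows: "0 0 0 0 0 1 -1;0 0 0 0 0 2 -1"

```text
time: 11.88
eef_pos: [0.5644, -0.2488, 0.2314]
tcp_rot: [0.661, 0.75, -0.0, 0.0]
contact_force: [-5.5, 3.3, 14.0]
opening: 0.002
finger_force: 7.1
```

A dead stop: z is unchanged and the force rose to 14 N. I'll back off and check the button.

send_rows:
  rows: "0 0 0 0 0 -20 -1;0 0 0 0 0 -60 -1;0 0 0 0 0 -100 0.5;0 0 0 0 0 -120 1;0 0 0 40 0 -130 1;0 0 0 60 0 -130 1;0 0 0 60 0 -130 1;0 0 0 60 0 -130 1"

```text
time: 12.88
eef_pos: [0.5564, -0.1895, 0.3571]
tcp_rot: [0.661, 0.75, -0.0, -0.001]
contact_force: [0.7, 0.8, -0.4]
opening: 1.0
finger_force: 0.0
```

```bash
python3 - <<'E'
from h import *
st(); p=cam("top"); q=cam("side"); m=cam("wrist")
a=p["color"][165:275,290:440][:,:,::-1]; b=q["color"][200:300,310:420][:,:,::-1]; d=m["color"][:300,130:430][:,:,::-1]
c=np.zeros((600,800,3),np.uint8)
c[:330,:450]=cv2.resize(a,(450,330),interpolation=2); c[:300,460:790]=cv2.resize(b,(330,300),interpolation=2); c[300:,455:755]=d
c[335:600,:397]=cv2.resize(p["color"][175:215,380:440][:,:,::-1],(397,265),interpolation=2)
cv2.imwrite("pics/c5.png",c)
for dd in(.045,.05,.055): print(dd,[pix(P,[[.564,-.2499,.259-dd],[.5534,-.1655,.185-dd]]).round(1).tolist() for P in(p,q,m)])
E
```

```text
time 12.875
eef_pos [ 0.5564 -0.1895  0.3571]
tcp_rot [ 6.613e-01  7.502e-01 -4.000e-04 -7.000e-04]
contact_force [ 0.6635  0.8076 -0.4487]
opening 1.0002
finger_force 0.0
qpos [-5.0050e-01  3.4200e-02  1.6737e+00 -6.0000e-04  1.4352e+00 -6.2630e-01]
0.045 [[[406.6, 205.6], [348.2, 218.9]], [[377.9, 228.2], [336.8, 239.6]], [[278.4, 261.2], [278.4, 161.5]]]
0.05 [[[405.6, 206.2], [347.7, 219.4]], [[377.6, 230.4], [336.6, 241.5]], [[278.4, 258.9], [278.4, 160.8]]]
0.055 [[[404.7, 206.8], [347.2, 219.8]], [[377.3, 232.5], [336.5, 243.4]], [[278.4, 256.6], [278.4, 160.2]]]
```

View pics/c5.png

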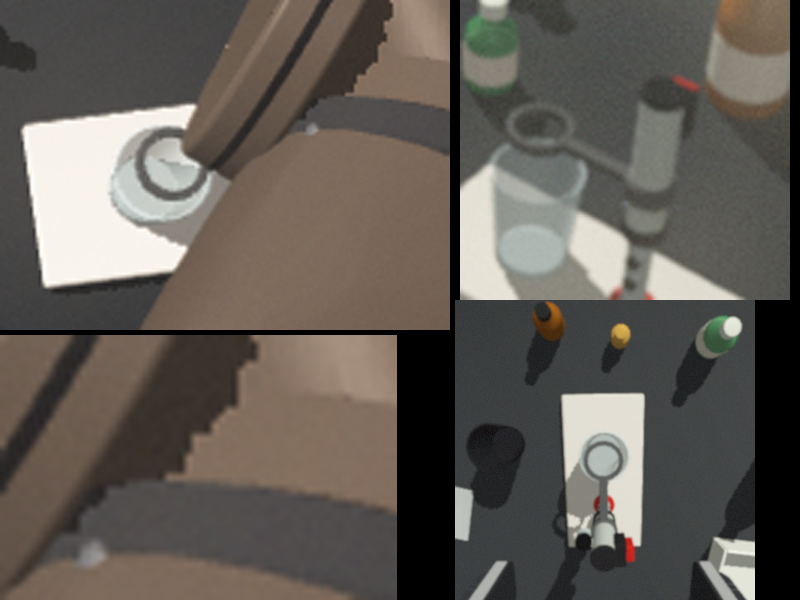

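Locked: the red button sticks out again in the side crop, at (685,84) of the collage. The tube is about 49 mm down, and the ring at (347,219) top and (337,242) side agrees with the model, giving about (0.5535,-0.165,0.136). Now the funnel.

send_rows:
  rows: "0 0 0 55 0 0 1;0 0 0 115 0 0 1;0 0 0 175 0 0 1;0 0 0 235 0 0 1;0 0 0 295 0 20 1;0 0 0 345 -1 50 1;0 0 0 390 -1 80 1;0 0 0 390 -1 110 1"

```text
time: 14.02
eef_pos: [0.5062, 0.1999, 0.2472]
tcp_rot: [0.66, 0.751, 0.0, -0.0]
contact_force: [0.4, -0.1, -0.0]
opening: 1.0
finger_force: 0.0
```

send_rows:
  rows: "0 0 0 0 0 0 1;0 0 0 0 0 0 1"

```text
time: 14.28
eef_pos: [0.5076, 0.1971, 0.2495]
tcp_rot: [0.662, 0.75, 0.001, 0.001]
contact_force: [0.8, -0.4, 0.1]
opening: 0.998
finger_force: 0.0
```

```bash
python3 - <<'E'
from h import *
st(); m=cam("wrist"); save(m,"w6.png")
h=cv2.cvtColor(m["color"],cv2.COLOR_RGB2HSV); mm=cv2.inRange(h,(105,120,40),(130,255,255))
n,l,s,ce=cv2.connectedComponentsWithStats(mm)
for i in range(1,n):
    if s[i,4]>100: print(s[i],ce[i].round(1))
print(pix(m,[[.5075,.1975,.125],[.5075,.1975,.109]]))
find(m,["funnel"])
E
```

```text
time 14.275
eef_pos [0.5076 0.1971 0.2495]
tcp_rot [6.617e-01 7.498e-01 6.000e-04 5.000e-04]
contact_force [ 0.7804 -0.3778  0.0531]
opening 0.9978
finger_force 0.0
qpos [ 1.8410e-01  8.0000e-04  1.9027e+00 -1.0000e-04  1.2364e+00  5.9500e-02]
[ 389  115  116   94 1318] [424.2 152.4]
[ 417  120   83   81 4451] [461.2 155.8]
[ 252  179   54   49 1376] [282.5 197.6]
[[277.8963632  206.4650944 ]
 [277.87233517 201.2433576 ]]
funnel 0.95 [0.51  0.192 0.101] [279. 205.]
funnel 0.87 [0.656 0.254 0.118] [460. 161.]
funnel 0.56 [0.459 0.004 0.049] [222. 328.]
```

View pics/w6.png

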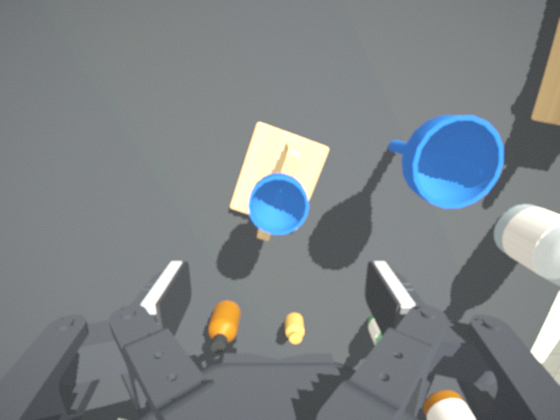

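The small funnel's rim centre is at (279,205), against a prediction of (278,206), so the aim is good. The big funnel at (455,160) is clear. I'll descend and grip.

send_rows:
  rows: "0 0 0 0 0 50 1;0 0 0 0 0 95 1;0 0 0 0 0 120 1;0 0 0 0 0 131 1;0 0 0 0 0 131 1"

```text
time: 15.0
eef_pos: [0.5073, 0.1974, 0.118]
tcp_rot: [0.662, 0.75, 0.0, 0.0]
contact_force: [0.3, 0.5, 0.2]
opening: 0.998
finger_force: 0.0
```

send_rows:
  rows: "0 0 0 0 0 0 0.7;0 0 0 0 0 0 0.4;0 0 0 0 0 0 0.1;0 0 0 0 0 0 -0.2;0 0 0 0 0 0 -0.5;0 0 0 0 0 0 -0.5"
  grip_force: 20

```text
time: 15.75
eef_pos: [0.5078, 0.1979, 0.1184]
tcp_rot: [0.661, 0.75, 0.001, 0.001]
contact_force: [2.1, -0.3, 5.7]
opening: 0.6
finger_force: 21.1
```

send_rows:
  rows: "0 0 0 0 0 -5 -0.5;0 0 0 0 0 -30 -0.5;0 0 0 0 0 -70 -0.5;0 0 0 0 0 -110 -0.5;0 0 0 0 0 -150 -0.5;0 0 0 0 0 -150 -0.5;0 0 0 0 0 -150 -0.5"

```text
time: 16.62
eef_pos: [0.5053, 0.1975, 0.2653]
tcp_rot: [0.661, 0.75, -0.002, -0.001]
contact_force: [0.2, 0.1, -0.7]
opening: 0.6
finger_force: 21.2
```

```bash
python3 - <<'E'
from h import *
st(); m=cam("wrist"); q=cam("side"); c=np.zeros((600,800,3),np.uint8); c[:420,:560]=m["color"][:,:,::-1]; c[:,570:800]=cv2.resize(q["color"][80:260,150:219][:,:,::-1],(230,600),interpolation=2); cv2.imwrite("pics/c7.png",c)
E
```

```text
time 16.625
eef_pos [0.5053 0.1975 0.2653]
tcp_rot [ 0.6612  0.7502 -0.0017 -0.0014]
contact_force [ 0.1979  0.1204 -0.6864]
opening 0.6004
finger_force 21.1758
qpos [ 0.1855 -0.0139  1.888   0.      1.2719  0.0596]
```

View pics/c7.png

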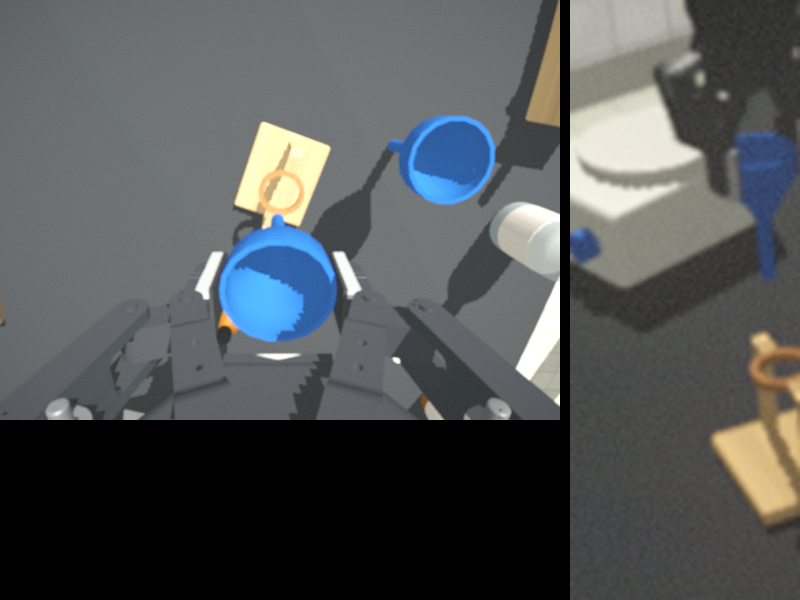

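The collage shows the funnel held upright, with its rim at (279,283) of the wrist view and the empty rack ring below at (282,193). I'll carry it over the stand's ring.

send_rows:
  rows: "0 0 0 -40 0 0 -0.5;0 0 0 -95 0 0 -0.5;0 0 0 -150 0 0 -0.5;0 0 0 -205 0 0 -0.5;0 0 0 -260 0 0 -0.5;0 0 0 -315 0.5 0 -0.5;0 0 0 -350 0.7 0 -0.5;0 0 0 -365.5 0.7 0 -0.5"

```text
time: 17.73
eef_pos: [0.5524, -0.1663, 0.2652]
tcp_rot: [0.662, 0.749, -0.0, -0.002]
contact_force: [0.2, 0.4, -0.9]
opening: 0.596
finger_force: 21.2
```

send_rows:
  rows: "0 0 0 0 0 0 -0.5;0 0 0 0 0 0 -0.5;0 0 0 0 0 0 -0.5"

```text
time: 18.1
eef_pos: [0.5532, -0.1635, 0.2673]
tcp_rot: [0.661, 0.751, 0.0, -0.0]
contact_force: [-0.8, 0.6, 0.0]
opening: 0.6
finger_force: 21.1
```

```bash
python3 - <<'E'
from h import *
st(); m=cam("wrist"); p=cam("top");q=cam("side"); c=np.zeros((600,800,3),np.uint8)
c[:300,:400]=cv2.resize(p["color"][180:270,300:420][:,:,::-1],(400,300),interpolation=2)
c[:,400:800]=cv2.resize(q["color"][180:300,300:380][:,:,::-1],(400,600),interpolation=2)
c[300:,:400]=cv2.resize(m["color"][60:360,80:480][:,:,::-1],(400,300)); cv2.imwrite("pics/c8.png",c)
print(pix(q,[[.5535,-.165,.136],[.5535,-.165,.174]]),pix(p,[[.5535,-.165,.136],[.5535,-.165,.272]]))
E
```

```text
time 18.1
eef_pos [ 0.5532 -0.1635  0.2673]
tcp_rot [ 6.606e-01  7.507e-01  1.000e-04 -1.000e-04]
contact_force [-0.7638  0.5944  0.0462]
opening 0.5995
finger_force 21.1474
qpos [-4.6320e-01  6.0500e-02  1.8084e+00  2.0000e-04  1.2729e+00 -5.9090e-01]
[[336.52060665 240.96094416]
 [337.83369497 225.99046994]] [[347.52114133 219.22238623]
 [363.86591523 203.64982777]]
```

View pics/c8.png

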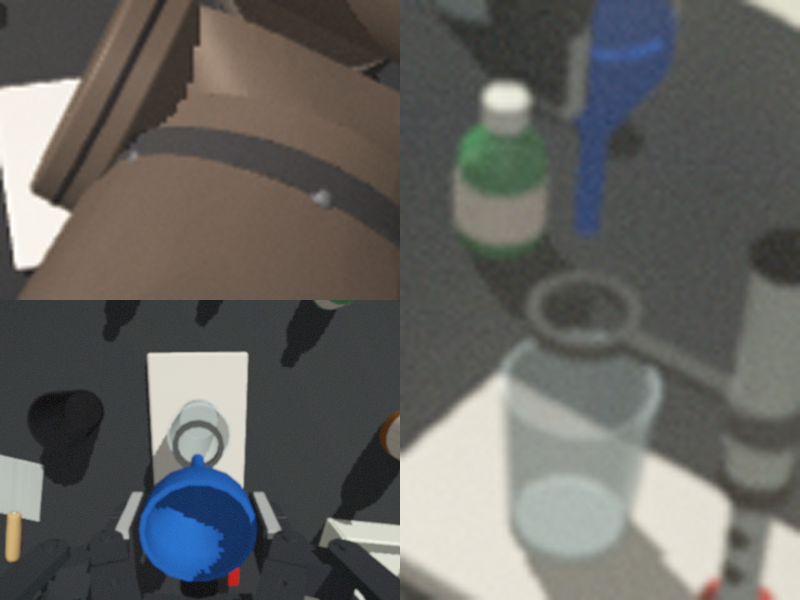

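The stem tip at side (337,226) lies above the ring centre at (337,242), and both match the predictions. I'll lower it.

send_rows:
  rows: "0 0 0 0 0 15 -0.5;0 0 0 0 0 35 -0.5;0 0 0 0 0 55 -0.5;0 0 0 0 0 75 -0.5;0 0 0 0 0 90 -0.5;0 0 0 0 0 99 -0.5;0 0 0 0 0 99 -0.5;0 0 0 0 0 99 -0.5"

```text
time: 19.25
eef_pos: [0.5537, -0.1651, 0.1692]
tcp_rot: [0.661, 0.75, 0.0, 0.001]
contact_force: [-0.3, -0.4, -0.5]
opening: 0.598
finger_force: 21.1
```

send_rows:
  rows: "0 0 0 0 0 2 -0.5;0 0 0 0 0 4 -0.5;0 0 0 0 0 6 -0.5;0 0 0 0 0 6 -0.5"

```text
time: 19.75
eef_pos: [0.553, -0.1648, 0.1621]
tcp_rot: [0.661, 0.75, -0.0, -0.0]
contact_force: [-0.2, 0.4, -0.4]
opening: 0.597
finger_force: 21.2
```

send_rows:
  rows: "0 0 0 0 0 1 -0.5;0 0 0 0 0 2 -0.5;0 0 0 0 0 2 -0.5"

```text
time: 20.12
eef_pos: [0.5533, -0.165, 0.1605]
tcp_rot: [0.661, 0.75, -0.0, 0.0]
contact_force: [0.7, 0.2, 0.2]
opening: 0.599
finger_force: 21.2
```

send_rows:
  rows: "0 0 0 0 0 1 -0.5;0 0 0 0 0 1.5 -0.5;0 0 0 0 0 1.5 -0.5"

```text
time: 20.5
eef_pos: [0.5536, -0.1653, 0.1595]
tcp_rot: [0.661, 0.75, -0.0, 0.001]
contact_force: [-1.2, -1.9, 3.8]
opening: 0.596
finger_force: 21.4
```

send_rows:
  rows: "0 0 0 0 0 0 0.25;0 0 0 0 0 0 0.5;0 0 0 0 0 0 0.8;0 0 0 0 0 0 1;0 0 0 0 0 0 1;0 0 0 0 0 0 1"

```text
time: 21.25
eef_pos: [0.5532, -0.1648, 0.1588]
tcp_rot: [0.661, 0.75, 0.0, -0.0]
contact_force: [0.5, 0.0, 0.1]
opening: 1.0
finger_force: 0.0
```

send_rows:
  rows: "0 0 0 0 0 -20 1;0 0 0 0 0 -60 1;0 0 0 0 0 -110 1;0 0 0 0 0 -160 1;0 0 0 50 0 -170 1;0 0 0 110 0 -170 1;0 0 0 170 0 -170 1;0 0 0 230 0 -170 1"

```text
time: 22.25
eef_pos: [0.524, 0.065, 0.3309]
tcp_rot: [0.661, 0.75, 0.001, 0.001]
contact_force: [0.4, 0.4, -0.1]
opening: 1.0
finger_force: 0.0
```

```bash
python3 - <<'E'
from h import *
st(); p=cam("top");q=cam("side"); c=np.zeros((600,800,3),np.uint8)
c[:300,:400]=cv2.resize(p["color"][180:270,300:420][:,:,::-1],(400,300),interpolation=2)
c[:,400:800]=cv2.resize(q["color"][200:335,310:400][:,:,::-1],(400,600),interpolation=2)
c[300:,:400]=cv2.resize(p["color"][:,:][:,:,::-1],(400,300)); cv2.imwrite("pics/c9.png",c)
for z in(.136,.166,.0685): print(z,pix(q,[[.5535,-.165,z]]),pix(p,[[.5535,-.165,z]]))
E
```

```text
time 22.25
eef_pos [0.524  0.065  0.3309]
tcp_rot [0.6615 0.75   0.0009 0.0011]
contact_force [ 0.3773  0.3749 -0.0776]
opening 1.0002
finger_force 0.0
qpos [-6.8900e-02 -9.4800e-02  1.8461e+00  1.0000e-04  1.3873e+00 -1.9410e-01]
0.136 [[336.52060665 240.96094416]] [[347.52114133 219.22238623]]
0.166 [[337.5526345  229.20292831]] [[350.5807658 216.3079728]]
0.0685 [[334.31944484 265.84300982]] [[341.47868993 224.97717164]]
```

View pics/c9.png

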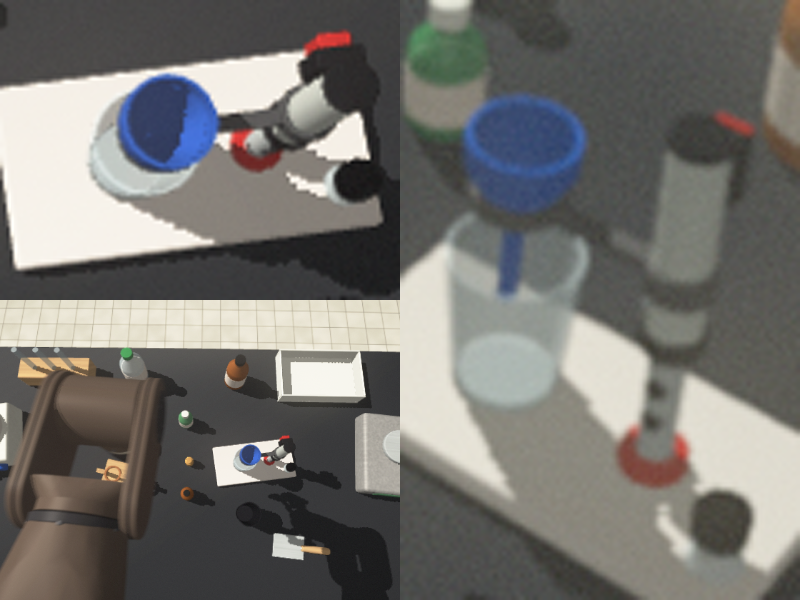

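The funnel sits upright in the ring: its rim is at side (338,230), where (337.6,229) was predicted. Its stem is inside the beaker, the red button is out and everything else is in place. I'll hand it in.

```bash
python3 -c "
from plant import ctrl
print(ctrl.sign_off())"
```

```text
the job is handed in; nothing more can be done
None
```

The tube is locked in the next hole, about 49 mm down (wrist force peaked at about 14 N in my readings), the blue funnel is seated upright in the ring with its stem in the beaker, nothing else looks moved, and I handed the job in at about 22 s.

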